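Go / no-go check of a press punch

TASK

Check the foot of the tall steel punch in the gap gauge: stand it on the front end of the gauge's plate, keep it upright and down at the plate while you push it straight through the wide go gap, and on against the narrow no-go gap, which must stop it. Press it lightly against the no-go jaws, then let go and leave it standing upright there in the mouth of the no-go gap; do not lift it over the jaws.

Things in the scene. Friction and masses are not known exactly. Their poses are not given: they have to be found in the camera images.
- punch: Turned bare-steel press punch, the taller of the two steel stepped pins (the other is only 52 mm tall), standing upright on its thick foot. 95 mm tall: foot 28 mm in diameter and 30 mm high, neck above it 20 mm in diameter up to the top. Round, so its yaw does not matter. 0.17 to 0.35 kg, loose. Origin: centre of its underside; z up along its axis.
- gauge: Gap gauge fixed to the worktop: dark steel plate 180 x 112 mm, 6 mm thick, with two pairs of metal jaws in line, tops 28 mm above the worktop. Origin: centre of the plate's underside; x runs along the lane (y = 0) away from the robot (turned up to 0.3 rad). Bare front end: x -90 to -44 mm. The no-go jaws stop the punch when its centre is at about x = 45 mm, y = 0.
- go_gap (a point): Middle of the go gap, on the plate's top (x = -12.5 mm, z = 6 mm in the gauge's frame). Its rigid jaws, nearer the robot, are 38 mm apart from x = -25 to 0 mm, 22 mm high; guide cheeks flare from them towards the front, 68 mm apart at x = -44 mm. Behind it the plate is bare from x = 0 to 55 mm.
- no_go: The rigid pair of no-go jaws, farther from the robot, fixed to the gauge's plate: 22 mm high, 20 mm apart, 25 mm long in x, too narrow for the punch's foot. Origin: on the plate's top, mid-lane, at the front face of the jaws (x = 55 mm, z = 6 mm in the gauge's frame); axes parallel to the gauge's.
Mind the look-alikes: they are no part of the job. There is more than one size of the punch; the job needs the middle-sized.

How it is judged:
On the way, in this order (a step that is already met when the one before it is completed fails the run):
1. the punch is upright and down at the plate on the gauge's front end, before the go gap (x of punch in the frame of gauge between -0.09 and -0.038 m and y of punch in the frame of gauge between -0.03 and 0.03 m and z of punch in the frame of gauge below 0.016 m and angle between punch's own z axis and vertical below 0.2 rad), for 0.05 s.
2. its foot is in the go gap, upright and down at the plate (x of punch in the frame of gauge between -0.03 and 0.002 m and y of punch in the frame of gauge between -0.012 and 0.012 m and z of punch in the frame of gauge below 0.016 m and angle between punch's own z axis and vertical below 0.2 rad), for 0.05 s.
3. it is through the go gap, upright and down at the plate (x of punch in the frame of gauge between 0.014 and 0.05 m and y of punch in the frame of gauge between -0.015 and 0.015 m and z of punch in the frame of gauge below 0.016 m and angle between punch's own z axis and vertical below 0.2 rad), for 0.05 s.
4. it presses against the no-go jaws (over 1 N) and is stopped there (x of punch in the frame of gauge between 0.033 and 0.05 m and y of punch in the frame of gauge between -0.009 and 0.009 m and z of punch in the frame of gauge below 0.016 m and angle between punch's own z axis and vertical below 0.2 rad and contact force between punch and no_go above 1 N), for 0.02 s.
At the end, for the whole second after the job is handed in: The punch stands at rest and upright (within 0.2 rad) on the gauge's plate (its underside less than 10 mm above the plate's top), in the mouth of the no-go gap: its centre 33 to 50 mm past the gauge's origin along the lane and within 9 mm of the lane's middle (x of punch in the frame of gauge between 0.033 and 0.05 m and y of punch in the frame of gauge between -0.009 and 0.009 m and z of punch in the frame of gauge below 0.016 m and angle between punch's own z axis and vertical below 0.2 rad and linear speed of punch below 0.02 m/s and angular speed of punch below 0.2 rad/s); the robot touches nothing.
It fails at once if the punch is lifted over or lowered between the jaws (its underside 16 to 74 mm above the plate, over the jaws or the lane between them) (x of punch in the frame of gauge between -0.03 and 0.08 m and y of punch in the frame of gauge between -0.04 and 0.04 m and z of punch in the frame of gauge between 0.022 and 0.08 m).
It also fails if it takes over 40 s, if anything falls off the work surface, if the arm or the gripper's body presses on something with over 40 N, if the wrist force passes 120 N, or if a joint passes its speed limit or range.

ROBOT

A 7-joint arm with a two-finger parallel gripper is mounted at the origin on a cart in front of the work surface, level with it; the furniture and walls round the work are solid. World frame = base frame: x ahead of the robot, y to its left, z up, the work surface at z = 0. Lengths are in m, angles in rad, forces in N, time in s.
With the tool pointing down it reaches from about 0.425 to 0.925 m from the base axis. Payload 6.8 kg.
Tool frame: the origin (TCP) lies at the very end of the fingers, on their centre line; the grasp point (between the pads) lies 19 mm behind it; z points along the fingers, y is the direction in which the jaws open and shut (so a half turn about z gives the same grasp; the last joint's range is limited). The gripper opens to 85 mm and grips with 20 to 120 N. Pads are 22 mm wide; open, the fingers measure 114 mm over their backs; the gripper's body (76 mm by 85 mm) begins 54 mm behind the grasp point. The pads swing forward as they close: fully open they stand 13 mm farther back than shut.
Start: joints at [1.047, 0.477, 0.022, 1.555, -0.011, 1.109, -0.083], TCP at [0.273, -0.617, 0.231] pointing down, gripper open.
Joint ranges: [-2.96, 2.96], [-0.34, 2.1], [-1.41, 1.46], [0.24, 2.44], [-1.37, 4.51], [0.17, 1.92], [-2.96, 2.96]. Speed limits (rad/s): [2.39, 2.39, 3.14, 3.14, 3.14, 3.14, 3.14].

INTERFACE

Orientations are given as a rotation vector (axis times angle).
In Python, from bench import monitor, viewer, job gives the robot as it stands. The module is installed in compiled form; this text tells all that it offers.
- The arm moves only by the tool drive_tool, never from a script. Its argument "commands" is a list of rows, each an object with "linear": the shift along the tool's x, y, z in m, a list of three; "dr": the turn, a rotation vector about the tool's x, y, z in degrees, a list of three; "jaw": the closure, from 0 (fully open) to 1 (shut). A call has 1 to 8 rows; each row shifts and turns the pose as measured when the row begins, along the tool's axes as they then stand; what a row does not reach is not made up. A row lasts 1/8 s, in which the tool goes at most 62.5 mm and 10.7 degrees, less where a joint would pass 70% of its speed; a pose out of reach is approached as far as the arm can. A call is refused whole if a number of a shift passes 0.0625 or a number of a turn 10.7, either way. A call with a gripper value outside its range is refused whole. The fingers move at their own pace and stop on an object; "force" is the grip in N (left out, the last holds). Time passes only in rows, so rows that do not move let the fingers close. It gives the time, the measured TCP pose, the force and the opening at its end, in the units of the state.
- monitor.get_obs(): the state, without advancing time (a new reading comes with each control period).
- viewer.grab_frame(name): name is "scene" or "top"; returns the picture (400x640x3 uint8, red, green, blue); there is no depth.
- viewer.calibration(name): a dict with "K" (3x3 intrinsics, pixels), "k1" (the pictures are not rectified: a ray, as slopes to the right and down, at radius r is drawn at 1 + k1 r^2 times it, then the intrinsics apply), "R" (3x3) and "t" (3): a world point X has camera coordinates R X + t. Camera axes: x right, y down, z forward; pixel columns grow to the right and rows downward; lengths in m; the calibration is good to about 2 mm. A picture is of the moment at which its call begins. calibration takes no time and is no camera call.
- job.hand_in(): hands the job in, once; it reports no verdict.
The state is a dict: "clock": time; "joints": joint angles; "qvel": joint speeds; "tau": joint torques, N m; "tcp_pos": TCP position; "orientation": TCP orientation; "contact_force": force on the tool from outside, world axes, zero at the start; "moment": the same for the moment, N m; "grip_width": finger opening in m.
Only numpy, scipy, OpenCV 4.12 (cv2) and the standard library are available. Lean on these libraries where they do the work, as an engineer would, in place of code of your own. Each camera call takes 0.05 s, during which the arm holds its last target.

## Working session

There is one attempt and no reset: what is moved stays moved. The work goes in short steps, Python scripts to look and compute and a tool call to move; the robot and the scene stay as the last step left them, time stands still between calls to the robot, and variables do not carry over. Pictures are saved under pics/ and viewed, and the job is handed in when it is done.

Besides the shell and the picture viewer there is one more tool, called as name([rows], argument=value, ...), one row to a line, values as JSON. drive_tool: Moves the arm, as the interface text tells. Its arguments: {"type":"object","properties":{"commands":{"type":"array"},"force":{"type":"number"}},"required":["commands"]}

```bash
mkdir -p pics
python3 - <<'E'
from bench import monitor, viewer, job
import cv2,numpy as np,pickle
o=monitor.get_obs();print({k:np.round(v,3) for k,v in o.items()})
for n in("scene","top"):
    im=viewer.grab_frame(n);cv2.imwrite(f"pics/{n}0.png",im[:,:,::-1])
    c=viewer.calibration(n);print(n,c)
E
```

```text
{'clock': np.float64(0.0), 'joints': array([ 1.047,  0.478,  0.022,  1.556, -0.011,  1.109, -0.083]), 'qvel': array([-0.002, -0.001, -0.   , -0.001,  0.001, -0.   ,  0.003]), 'tau': array([-0.0000e+00, -5.9647e+01,  1.6070e+00, -2.8120e+01,  1.2000e-02,
        9.0000e-03,  0.0000e+00]), 'tcp_pos': array([ 0.272, -0.617,  0.23 ]), 'orientation': array([-3.072e+00, -6.480e-01,  1.000e-03]), 'contact_force': array([ 0.202, -0.589, -0.977]), 'moment': array([-0.035,  0.013,  0.056]), 'grip_width': np.float64(0.085)}
scene {'K': array([[384.57877085,   0.        , 323.51947727],
       [  0.        , 384.57877085, 202.49725512],
       [  0.        ,   0.        ,   1.        ]]), 'k1': 0.017418697260340656, 'R': array([[ 0.85343859, -0.52118738, -0.00250876],
       [-0.30600246, -0.49716752, -0.81190329],
       [ 0.42190648,  0.69367728, -0.58378657]]), 't': array([-0.44972624,  0.17970884,  0.68759969])}
top {'K': array([[401.10899079,   0.        , 320.46162078],
       [  0.        , 401.10899079, 195.89297363],
       [  0.        ,   0.        ,   1.        ]]), 'k1': -0.05142569742308432, 'R': array([[ 0.00602475, -0.99950147,  0.03099208],
       [-0.99426194, -0.00929758, -0.10656801],
       [ 0.10680303, -0.0301722 , -0.99382229]]), 't': array([-0.0654032 ,  0.53047253,  0.83955313])}
```

View pics/scene0.png

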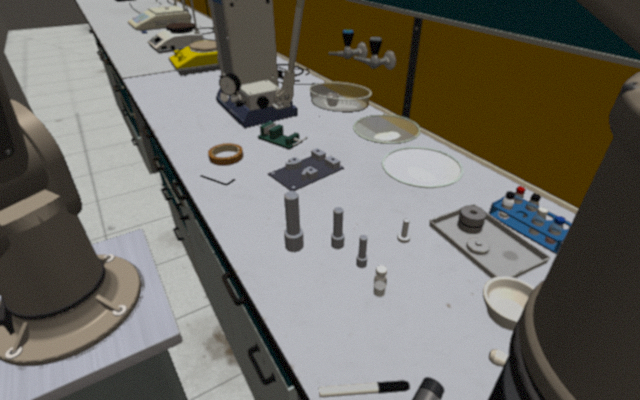

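View pics/top0.png

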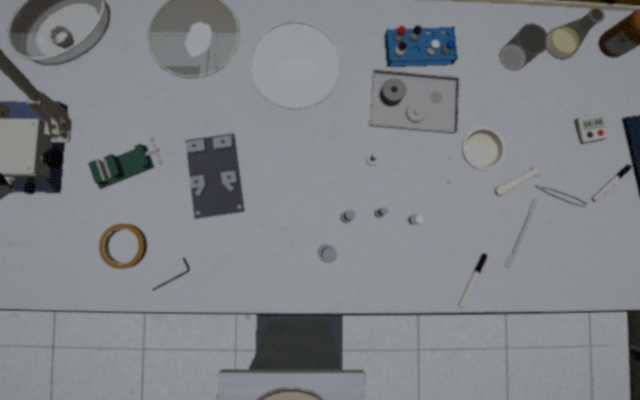

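The scene picture shows these look-alikes:
- the largest pin at scene (293,222), top (328,254)
- the mid-sized pin at scene (338,228), top (348,215)
- the small pin at scene (362,250), top (381,212)
- the white plastic pin at scene (380,280), top (416,218)
- the small white/steel pin at scene (404,230), top (372,158)

The middle-sized pin is my choice. The gauge is at top (215,176). Next I'll check both in crops.

```bash
cat > h.py <<'E'
import numpy as np,cv2
from bench import viewer
def ray(n,uv):
    c=viewer.calibration(n);K=c["K"];d=(np.array(uv,float)-K[:2,2])/K[0,0]
    p=d.copy()
    for _ in range(20): p=d/(1+c["k1"]*(p@p))
    v=c["R"].T@np.array([p[0],p[1],1]);o=-c["R"].T@c["t"];return o,v/np.linalg.norm(v)
def onz(n,uv,z):
    o,v=ray(n,uv);return o+v*(z-o[2])/v[2]
def proj(n,X):
    c=viewer.calibration(n);q=c["R"]@np.array(X)+c["t"];p=q[:2]/q[2];p=p*(1+c["k1"]*(p@p));return c["K"][:2,:2]@p+c["K"][:2,2]
def two(a,b):
    o1,v1=ray("scene",a);o2,v2=ray("top",b)
    A=np.stack([v1,-v2],1);s=np.linalg.lstsq(A,o2-o1,rcond=None)[0];p,q=o1+v1*s[0],o2+v2*s[1];return (p+q)/2,np.linalg.norm(p-q)
E
python3 - <<'E'
import cv2,numpy as np
s=cv2.imread("pics/scene0.png");t=cv2.imread("pics/top0.png")
a=cv2.resize(s[180:280,270:400],None,fx=6,fy=6,interpolation=cv2.INTER_CUBIC)
b=cv2.resize(t[195:270,310:430],None,fx=6,fy=6,interpolation=cv2.INTER_CUBIC)
g=cv2.resize(t[125:225,175:255],None,fx=6,fy=6,interpolation=cv2.INTER_CUBIC)
cv2.imwrite("pics/ca.png",a);cv2.imwrite("pics/cb.png",b);cv2.imwrite("pics/cg.png",g)
E
```

```text
(no output)
```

View pics/ca.png

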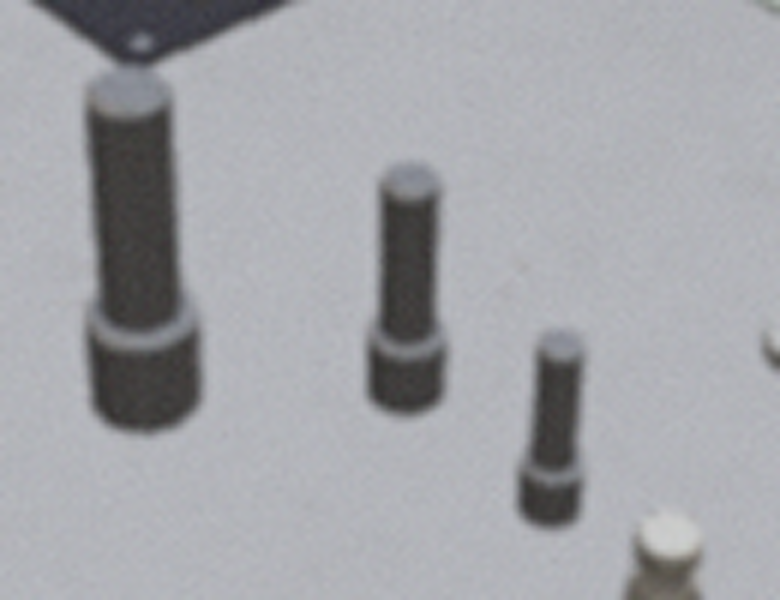

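View pics/cb.png

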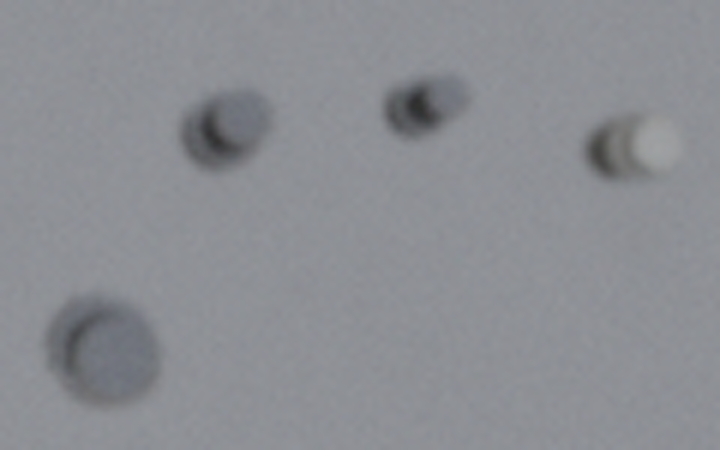

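View pics/cg.png

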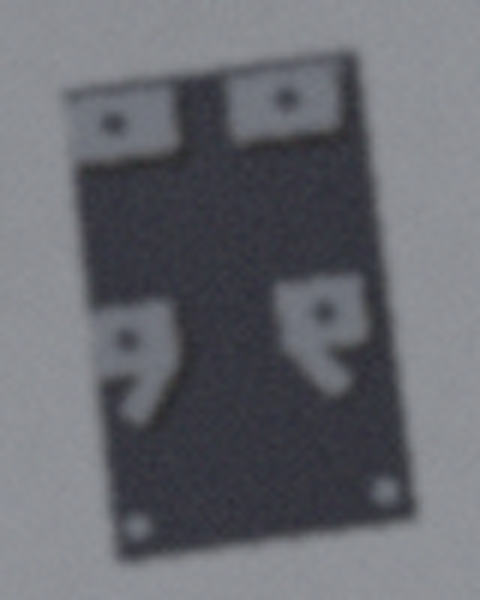

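Run:
```python
from h import *
f=lambda p,o:((np.array(p)+.5)/6-.5+np.array(o))
for nm,a,b in(("mid",(410,181),(243,117)),("small",(560,344),(448,97)),("large",(130,92),(118,353))):
    print(nm,two(f(a,(270,180)),f(b,(310,195))))
print("mid@.095",onz("scene",f((410,181),(270,180)),.095),onz("top",f((243,117),(310,195)),.095))
P=[((120,560),-90,56,6),((415,517),-90,-56,6),((355,50),90,-56,6),((180,298),0,19,28),((275,285),0,-19,28),((180,155),55,10,28),((233,142),55,-10,28),((180,82),80,10,28),((228,72),80,-10,28)]
W=np.array([onz("top",f(p,(175,125)),z/1000)[:2] for p,x,y,z in P]);G=np.array([[x,y] for _,x,y,_ in P])/1000
gc,wc=G.mean(0),W.mean(0);H=(G-gc).T@(W-wc);th=np.arctan2(H[0,1]-H[1,0],H[0,0]+H[1,1])
R=np.array([[np.cos(th),-np.sin(th)],[np.sin(th),np.cos(th)]]);t=wc-R@gc
print("gauge",t,th);print(np.round(1000*((W-t)@R-G),1))
for p in((-.065,0),(-.0125,0),(.041,0)):print(p,R@p+t)
```

```text
mid (array([ 0.48795341, -0.11892099,  0.09269315]), np.float64(0.0002538770799628348))
small (array([ 0.49669855, -0.19189207,  0.07209651]), np.float64(0.00014215093667002874))
large (array([ 0.41037251, -0.07515721,  0.13052518]), np.float64(0.0015808750494447593))
mid@.095 [ 0.48610839 -0.12143316  0.095     ] [ 0.4879203  -0.11874265  0.095     ]
gauge [0.57831401 0.17433428] 0.15261078345689497
[[ 1.1 -1.2]
 [ 1.3  1.7]
 [-1.   2. ]
 [ 0.3 -2.4]
 [ 0.1  1. ]
 [-2.3  0.6]
 [-0.2  0.9]
 [-0.2 -2.4]
 [ 1.  -0.2]]
(-0.065, 0) [0.51406946 0.16445304]
(-0.0125, 0) [0.56595929 0.17243404]
(0.041, 0) [0.61883749 0.18056706]
```

Of the five candidates, triangulated top heights are 131 mm (large), 93 mm (mid) and 72 mm (small). So the mid-sized pin at scene (338,228) is the 95 mm punch. I'll first align the tool yaw to the gauge (15.1° about the tool's z) and partly close the jaws, since a neighbour is close.

drive_tool([
  {"linear": [0,0,0],"dr": [0,0,7.5],"jaw": 0.45},
  {"linear": [0,0,0],"dr": [0,0,7.6],"jaw": 0.45},
  {"linear": [0,0,0],"dr": [0,0,0],"jaw": 0.45},
], force=60)

```text
clock: 0.48
tcp_pos: [0.2719, -0.616, 0.2287]
orientation: [-3.129, -0.229, 0.003]
contact_force: [0.2, 0.5, 0.1]
grip_width: 0.0469
```

```bash
cat > rel.py <<'E'
import sys,numpy as np
from bench import monitor
from scipy.spatial.transform import Rotation as Ro
o=monitor.get_obs();R=Ro.from_rotvec(o["orientation"]).as_matrix()
print("t",o["clock"],"tcp",np.round(o["tcp_pos"],4),"yaw",round(np.arctan2(R[1,0],R[0,0]),4),"z",np.round(R[:,2],4),"w",round(float(o["grip_width"]),4),"F",np.round(o["contact_force"],2))
T=np.array([.57831,.17433]);th=.1526;G=np.array([[np.cos(th),-np.sin(th)],[np.sin(th),np.cos(th)]])
print("gauge xy",(o["tcp_pos"][:2]-T)@G, "q",np.round(o["joints"],2))
if len(sys.argv)>3:
    X=np.array([float(a) for a in sys.argv[1:4]]);print("tool shift",np.round(R.T@(X-o["tcp_pos"]),4))
E
python3 rel.py .4875 -.119 .231
```

```text
t 0.475 tcp [ 0.2719 -0.616   0.2287] yaw 0.146 z [-0.0023  0.0044 -1.    ] w 0.0469 F [0.2  0.54 0.07]
gauge xy [-0.42297008 -0.73461458] q [ 1.01  0.48  0.08  1.56 -0.04  1.11 -0.33]
tool shift [ 0.2856 -0.4604 -0.0006]
```

drive_tool([
  {"linear": [0.034,-0.052,0],"dr": [0,0,0],"jaw": 0.45},
  {"linear": [0.034,-0.052,0],"dr": [0,0,0],"jaw": 0.45},
  {"linear": [0.034,-0.052,0],"dr": [0,0,0],"jaw": 0.45},
  {"linear": [0.034,-0.052,0],"dr": [0,0,0],"jaw": 0.45},
  {"linear": [0.034,-0.052,0],"dr": [0,0,0],"jaw": 0.45},
  {"linear": [0.034,-0.052,0],"dr": [0,0,0],"jaw": 0.45},
  {"linear": [0.034,-0.052,0],"dr": [0,0,0],"jaw": 0.45},
  {"linear": [0.034,-0.052,0],"dr": [0,0,0],"jaw": 0.45},
])

```text
clock: 1.48
tcp_pos: [0.4756, -0.1627, 0.2282]
orientation: [-3.13, -0.255, 0.005]
contact_force: [0.1, 0.5, 0.8]
grip_width: 0.0469
```

```bash
python3 rel.py .4875 -.119 .231
```

```text
t 1.475 tcp [ 0.4756 -0.1627  0.2282] yaw 0.1624 z [-3.e-03  7.e-04 -1.e+00] w 0.0469 F [0.1  0.47 0.77]
gauge xy [-0.15273454 -0.31750327] q [ 0.35  0.21 -0.17  1.95  0.04  0.99 -1.24]
tool shift [ 0.0188 -0.0412 -0.0028]
```

drive_tool([
  {"linear": [0.018,-0.04,0],"dr": [0,0,0.6],"jaw": 0.45},
  {"linear": [0,0,0],"dr": [0,0,0],"jaw": 0.45},
  {"linear": [0,0,0],"dr": [0,0,0],"jaw": 0.45},
])

```text
clock: 1.85
tcp_pos: [0.4886, -0.1139, 0.2284]
orientation: [-3.129, -0.265, 0.003]
contact_force: [-0.2, -0.4, 0.6]
grip_width: 0.047
```

```bash
python3 rel.py .4875 -.119 .115
python3 - <<'E'
from h import *
import cv2
for n in("scene",):
    im=viewer.grab_frame(n);cv2.imwrite(f"pics/{n}1.png",im[:,:,::-1])
E
```

```text
t 1.85 tcp [ 0.4886 -0.1139  0.2284] yaw 0.1691 z [-0.0021  0.0015 -1.    ] w 0.047 F [-0.2  -0.41  0.6 ]
gauge xy [-0.13250189 -0.27120933] q [ 0.28  0.21 -0.2   1.95  0.05  0.99 -1.34]
tool shift [-0.0017  0.0051  0.1134]
```

View pics/scene1.png

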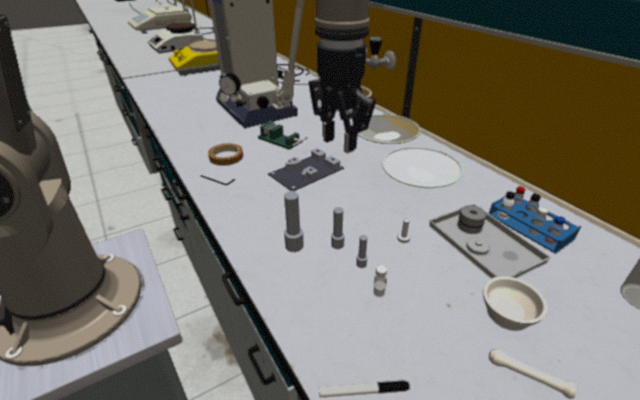

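The gripper hangs at (340,140), in line above the punch at (338,210). Next: descend.

drive_tool([
  {"linear": [-0.0017,0.005,0.055],"dr": [0,0,0.8],"jaw": 0.45},
  {"linear": [0,0,0.055],"dr": [0,0,0],"jaw": 0.45},
  {"linear": [0,0,0],"dr": [0,0,0],"jaw": 0.45},
])

```text
clock: 2.28
tcp_pos: [0.4881, -0.1243, 0.1175]
orientation: [3.132, 0.234, 0.002]
contact_force: [0.2, 0.6, 0.5]
grip_width: 0.0473
```

```bash
python3 rel.py .4875 -.119 .048;python3 - <<'E'
from h import *
im=viewer.grab_frame("scene")
cv2.imwrite("pics/s2.png",cv2.resize(im[100:260,260:430,::-1],None,fx=4,fy=3.7))
E
```

```text
t 2.275 tcp [ 0.4881 -0.1243  0.1175] yaw 0.149 z [ 1.5e-03 -6.0e-04 -1.0e+00] w 0.0473 F [0.18 0.58 0.52]
gauge xy [-0.13458382 -0.28141724] q [ 0.28  0.35 -0.18  2.05  0.09  0.74 -1.39]
tool shift [ 0.0001 -0.0054  0.0695]
```

View pics/s2.png

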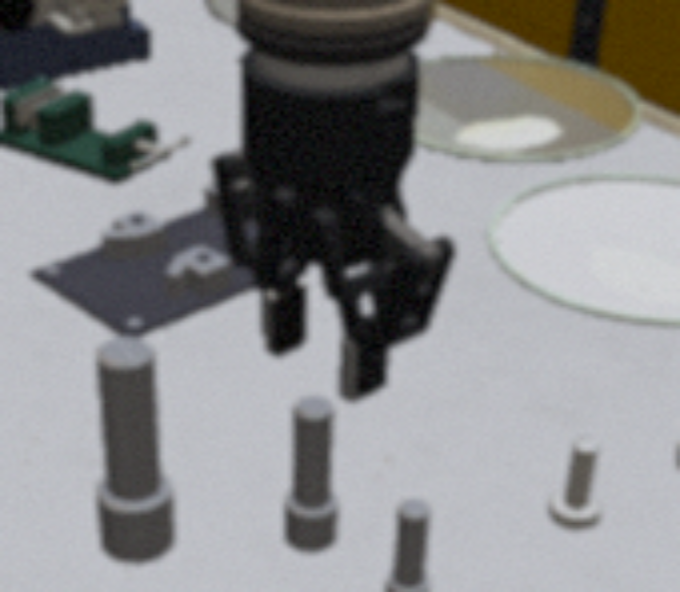

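```bash
python3 -c "
from h import *
for z in (.1175,.125): print(proj('scene',(.488,-.1243,z)))
print(proj('scene',(.4878,-.119,.095)))"
```

```text
[339.78497509 200.82019323]
[339.87215311 197.62087972]
[337.96025516 208.84751499]
```

drive_tool([
  {"linear": [0,-0.0052,0],"dr": [0,0,0],"jaw": 0.45},
  {"linear": [0,0,0.0],"dr": [0,0,0],"jaw": 0.45},
])

```text
clock: 2.58
tcp_pos: [0.4916, -0.1205, 0.1237]
orientation: [3.129, 0.231, 0.018]
contact_force: [-0.6, 0.2, -0.3]
grip_width: 0.0473
```

```bash
python3 rel.py .4875 -.119 .048
```

```text
t 2.575 tcp [ 0.4916 -0.1205  0.1237] yaw 0.1473 z [ 0.0118 -0.0028 -0.9999] w 0.0473 F [-0.62  0.2  -0.31]
gauge xy [-0.13047278 -0.27820894] q [ 0.27  0.34 -0.18  2.05  0.09  0.74 -1.4 ]
tool shift [-0.0047 -0.0024  0.0756]
```

drive_tool([
  {"linear": [0,0,0],"dr": [0,0,0],"jaw": 0.45},
])

```text
clock: 2.7
tcp_pos: [0.4926, -0.1206, 0.1252]
orientation: [3.129, 0.231, 0.022]
contact_force: [0.8, 0.0, -0.1]
grip_width: 0.0468
```

```bash
python3 rel.py .4875 -.119 .048
```

```text
t 2.7 tcp [ 0.4926 -0.1206  0.1252] yaw 0.1475 z [ 0.0144 -0.0034 -0.9999] w 0.0468 F [ 0.78  0.01 -0.05]
gauge xy [-0.12955729 -0.27850304] q [ 0.27  0.34 -0.18  2.05  0.09  0.74 -1.39]
tool shift [-0.0059 -0.0028  0.0771]
```

drive_tool([
  {"linear": [0,0,0],"dr": [0,0,0],"jaw": 0.45},
])

```text
clock: 2.82
tcp_pos: [0.4931, -0.1207, 0.126]
orientation: [3.128, 0.231, 0.025]
contact_force: [-0.7, 0.5, -0.3]
grip_width: 0.0468
```

```bash
python3 rel.py .4875 -.119 .048
```

```text
t 2.825 tcp [ 0.4931 -0.1207  0.126 ] yaw 0.1476 z [ 0.016  -0.0037 -0.9999] w 0.0468 F [-0.72  0.5  -0.33]
gauge xy [-0.12902662 -0.27862989] q [ 0.27  0.34 -0.18  2.05  0.09  0.74 -1.39]
tool shift [-0.0065 -0.003   0.0779]
```

```bash
cat >> rel.py <<'E'
c,s=np.cos(th),np.sin(th);D=np.array([[c,s,0],[s,-c,0],[0,0,-1]])
print("dr deg",np.round(np.degrees(Ro.from_matrix(R.T@D).as_rotvec()),2))
E
python3 rel.py .4875 -.119 .048
```

```text
t 2.825 tcp [ 0.4931 -0.1207  0.126 ] yaw 0.1476 z [ 0.016  -0.0037 -0.9999] w 0.0468 F [-0.72  0.5  -0.33]
gauge xy [-0.12902662 -0.27862989] q [ 0.27  0.34 -0.18  2.05  0.09  0.74 -1.39]
tool shift [-0.0065 -0.003   0.0779]
dr deg [ 0.35 -0.88 -0.29]
```

drive_tool([
  {"linear": [-0.0065,-0.003,0.02],"dr": [0.35,-0.9,-0.3],"jaw": 0.45},
  {"linear": [0,0,0.0],"dr": [0,0,0],"jaw": 0.45},
])

```text
clock: 3.08
tcp_pos: [0.486, -0.1186, 0.1048]
orientation: [-3.132, -0.24, 0.002]
contact_force: [-0.2, -0.2, -0.4]
grip_width: 0.0468
```

```bash
python3 rel.py .4875 -.119 .048
```

```text
t 3.075 tcp [ 0.486  -0.1186  0.1048] yaw 0.1532 z [-1.5e-03  1.0e-04 -1.0e+00] w 0.0468 F [-0.23 -0.17 -0.43]
gauge xy [-0.13580375 -0.27549356] q [ 0.27  0.37 -0.18  2.07  0.1   0.71 -1.4 ]
tool shift [0.0015 0.0006 0.0568]
dr deg [-0.02  0.08  0.04]
```

drive_tool([
  {"linear": [0.0015,0.0005,0.028],"dr": [0,0,0],"jaw": 0.45},
  {"linear": [0,0,0.02],"dr": [0,0,0],"jaw": 0.45},
  {"linear": [0,0,0],"dr": [0,0,0],"jaw": 0.45},
])

```text
clock: 3.45
tcp_pos: [0.4875, -0.1188, 0.055]
orientation: [-3.132, -0.241, 0.004]
contact_force: [-0.2, -0.7, 1.0]
grip_width: 0.0469
```

```bash
python3 rel.py .4875 -.119 .046;python3 - <<'E'
from h import *
im=viewer.grab_frame("scene")
cv2.imwrite("pics/s3.png",cv2.resize(im[140:260,270:400,::-1],None,fx=5,fy=5))
E
```

```text
t 3.45 tcp [ 0.4875 -0.1188  0.055 ] yaw 0.1534 z [-2.4e-03  4.0e-04 -1.0e+00] w 0.0469 F [-0.18 -0.68  1.02]
gauge xy [-0.13434555 -0.27589365] q [ 0.25  0.46 -0.17  2.09  0.13  0.61 -1.42]
tool shift [0.     0.0002 0.009 ]
dr deg [-0.04  0.13  0.05]
```

View pics/s3.png

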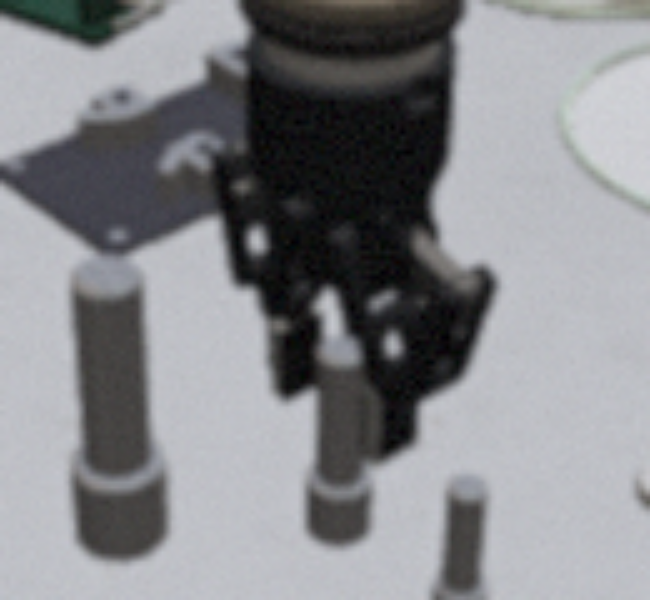

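The crop shows the neck between the two fingers, roughly centred, at crop (340,420). I'll go down a little more and close.

drive_tool([
  {"linear": [0,0,0.006],"dr": [0,0,0],"jaw": 0.45},
  {"linear": [0,0,0],"dr": [0,0,0],"jaw": 1},
  {"linear": [0,0,0],"dr": [0,0,0],"jaw": 1},
  {"linear": [0,0,0],"dr": [0,0,0],"jaw": 1},
  {"linear": [0,0,0],"dr": [0,0,0],"jaw": 1},
], force=60)

```text
clock: 4.12
tcp_pos: [0.489, -0.1191, 0.0512]
orientation: [3.132, 0.24, 0.002]
contact_force: [1.0, 0.5, -3.3]
grip_width: 0.0183
```

```bash
python3 rel.py .4875 -.119 .049
```

```text
t 4.125 tcp [ 0.489  -0.1191  0.0512] yaw 0.1533 z [ 1.5e-03 -3.0e-04 -1.0e+00] w 0.0183 F [ 1.03  0.54 -3.28]
gauge xy [-0.13290674 -0.27641747] q [ 0.25  0.46 -0.17  2.09  0.13  0.59 -1.43]
tool shift [-0.0014 -0.0003  0.0022]
dr deg [ 0.03 -0.08  0.04]
```

drive_tool([
  {"linear": [0,0,-0.02],"dr": [0,0,0],"jaw": 1},
  {"linear": [0,0,-0.04],"dr": [0,0,0],"jaw": 1},
  {"linear": [0,0,-0.03],"dr": [0,0,0],"jaw": 1},
  {"linear": [0,0,0],"dr": [0,0,0],"jaw": 1},
])

```text
clock: 4.62
tcp_pos: [0.4872, -0.1189, 0.1422]
orientation: [-3.132, -0.241, 0.004]
contact_force: [0.1, -0.3, -3.6]
grip_width: 0.0185
```

```bash
python3 rel.py .514 .1645 .14
```

```text
t 4.625 tcp [ 0.4872 -0.1189  0.1422] yaw 0.1534 z [-2.4e-03  3.0e-04 -1.0e+00] w 0.0185 F [ 0.1  -0.33 -3.58]
gauge xy [-0.13464545 -0.27593944] q [ 0.28  0.32 -0.19  2.04  0.08  0.8  -1.38]
tool shift [ 0.0698 -0.2759  0.0022]
dr deg [-0.04  0.13  0.04]
```

drive_tool([
  {"linear": [0.0115,-0.025,0],"dr": [0,0,0],"jaw": 1},
  {"linear": [0.0115,-0.045,0],"dr": [0,0,0],"jaw": 1},
  {"linear": [0.0115,-0.05,0],"dr": [0,0,0],"jaw": 1},
  {"linear": [0.0115,-0.05,0],"dr": [0,0,0],"jaw": 1},
  {"linear": [0.0115,-0.05,0],"dr": [0,0,0],"jaw": 1},
  {"linear": [0.0115,-0.035,0],"dr": [0,0,0],"jaw": 1},
  {"linear": [0,-0.01,0],"dr": [0,0,0],"jaw": 1},
  {"linear": [0,0,0],"dr": [0,0,0],"jaw": 1},
])

```text
clock: 5.62
tcp_pos: [0.5094, 0.1586, 0.1295]
orientation: [3.131, 0.234, -0.029]
contact_force: [-0.2, 0.3, -4.1]
grip_width: 0.0183
```

```bash
python3 rel.py .514 .1645 .09
```

```text
t 5.625 tcp [0.5094 0.1586 0.1295] yaw 0.1495 z [-0.018  -0.003  -0.9998] w 0.0183 F [-0.19  0.27 -4.13]
gauge xy [-0.0705245  -0.00511449] q [-0.18  0.4  -0.29  1.96  0.14  0.82 -1.97]
tool shift [ 0.0062 -0.0052  0.0394]
dr deg [ 0.02  1.05 -0.18]
```

drive_tool([
  {"linear": [0.006,-0.005,0.015],"dr": [0,1.05,-0.2],"jaw": 1},
  {"linear": [0,0,0],"dr": [0,0,0],"jaw": 1},
  {"linear": [0,0,0],"dr": [0,0,0],"jaw": 1},
])

```text
clock: 6.0
tcp_pos: [0.5136, 0.1591, 0.1127]
orientation: [3.129, 0.232, -0.005]
contact_force: [0.1, -0.0, -3.3]
grip_width: 0.0186
```

```bash
python3 rel.py .514 .1645 .09;python3 - <<'E'
from h import *
im=viewer.grab_frame("scene");im2=viewer.grab_frame("top")
cv2.imwrite("pics/s4f.png",im[:,:,::-1])
cv2.imwrite("pics/s4.png",cv2.resize(im[70:200,240:380,::-1],None,fx=5,fy=4.5,interpolation=cv2.INTER_CUBIC))
cv2.imwrite("pics/t4.png",cv2.resize(im2[120:260,160:300,::-1],None,fx=4,fy=4))
E
```

```text
t 6.0 tcp [0.5136 0.1591 0.1127] yaw 0.1477 z [-0.0027 -0.0038 -1.    ] w 0.0186 F [ 0.1  -0.04 -3.26]
gauge xy [-0.0662751  -0.00523489] q [-0.19  0.42 -0.28  1.97  0.16  0.78 -1.99]
tool shift [ 0.0013 -0.0054  0.0227]
dr deg [ 0.19  0.19 -0.28]
```

View pics/s4.png

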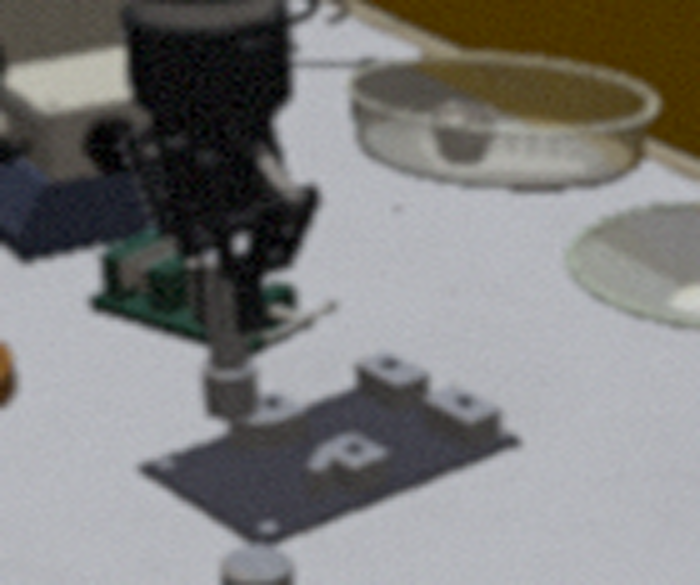

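View pics/t4.png

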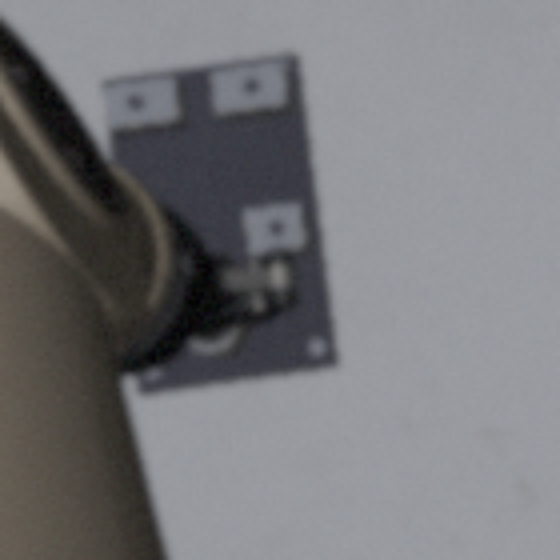

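Run:
```python
from h import *
im=cv2.imread("pics/s4f.png")
cv2.imwrite("pics/s4z.png",cv2.resize(im[125:195,262:350],None,fx=9,fy=8.5,interpolation=cv2.INTER_CUBIC))
for dz in(0,.03): print(proj("scene",(.5136,.1591,.1127-.0512+dz)))
T=np.array([.57831,.17433]);th=.1526;G=np.array([[np.cos(th),-np.sin(th)],[np.sin(th),np.cos(th)]])
for x,y,z in [(-90,56,6),(-90,-56,6),(90,-56,6),(0,19,28),(0,-19,28),(55,10,28),(55,-10,28),(80,10,28),(80,-10,28)]:
    w=G@np.array([x/1000,y/1000])+T;p=proj("scene",(*w,z/1000));print(x,y,p.round(1),((p-[262,125]+.5)*[9,8.5]).round())
```

```text
[286.38380674 160.64076341]
[285.67243353 150.12317402]
-90 56 [267.1 172.9] [ 51. 412.]
-90 -56 [291.8 190.6] [273. 562.]
90 -56 [344.5 167. ] [747. 361.]
0 19 [301.7 160.2] [362. 304.]
0 -19 [310.4 165.6] [440. 350.]
55 10 [319.4 155.1] [521. 260.]
55 -10 [324.  157.8] [563. 283.]
80 10 [326.2 152.3] [582. 237.]
80 -10 [330.9 155. ] [624. 259.]
```

View pics/s4z.png

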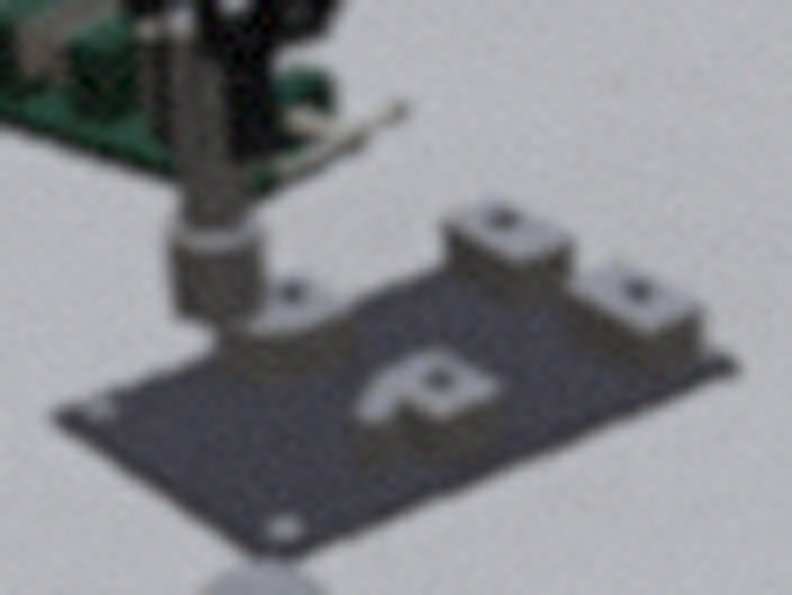

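The scene view agrees with the gauge pose to about 1 px: front corner predicted (51,412), seen (52,415), and no-go mouth predicted (542,271), seen (544,276). The punch hangs within about 2 mm of the TCP. I'll lower it at the front end next.

drive_tool([
  {"linear": [0.001,-0.0054,0.025],"dr": [0.2,0.2,-0.3],"jaw": 1},
  {"linear": [0,0,0.008],"dr": [0,0,0],"jaw": 1},
  {"linear": [0,0,0],"dr": [0,0,0],"jaw": 1},
])

```text
clock: 6.48
tcp_pos: [0.5154, 0.1639, 0.081]
orientation: [-3.132, -0.237, -0.006]
contact_force: [-0.5, -0.4, -3.5]
grip_width: 0.0188
```

```bash
python3 rel.py .514 .1645 .0585
```

```text
t 6.475 tcp [0.5154 0.1639 0.081 ] yaw 0.1511 z [ 3.5e-03  8.0e-04 -1.0e+00] w 0.0188 F [-0.54 -0.35 -3.45]
gauge xy [-0.06381491 -0.00075232] q [-0.21  0.47 -0.27  1.99  0.19  0.7  -2.01]
tool shift [-0.0013 -0.0008  0.0225]
dr deg [-0.02 -0.2  -0.08]
```

drive_tool([
  {"linear": [-0.001,-0.0008,0.014],"dr": [0,-0.2,0],"jaw": 1},
  {"linear": [0,0,0.006],"dr": [0,0,0],"jaw": 1},
  {"linear": [0,0,0.001],"dr": [0,0,0],"jaw": 1},
])

```text
clock: 6.85
tcp_pos: [0.5152, 0.1645, 0.0599]
orientation: [-3.132, -0.236, -0.003]
contact_force: [-0.0, -0.3, -1.9]
grip_width: 0.0188
```

```bash
python3 rel.py .514 .1645 .0585
```

```text
t 6.85 tcp [0.5152 0.1645 0.0599] yaw 0.1505 z [ 1.6e-03  6.0e-04 -1.0e+00] w 0.0188 F [-0.03 -0.34 -1.95]
gauge xy [-0.06390784 -0.00012338] q [-0.22  0.5  -0.26  2.    0.2   0.66 -2.02]
tool shift [-0.0012 -0.0002  0.0014]
dr deg [-0.02 -0.09 -0.12]
```

drive_tool([
  {"linear": [0,0,0.002],"dr": [0,0,0],"jaw": 1},
  {"linear": [0,0,0],"dr": [0,0,0],"jaw": 1},
])

```text
clock: 7.1
tcp_pos: [0.5153, 0.1646, 0.0579]
orientation: [-3.132, -0.236, -0.003]
contact_force: [-0.0, 0.7, -3.3]
grip_width: 0.0189
```

```bash
python3 rel.py .566 .1724 .0585
python3 - <<'E'
from h import *
im=viewer.grab_frame("scene")
cv2.imwrite("pics/s5z.png",cv2.resize(im[125:195,262:350,::-1],None,fx=9,fy=8.5,interpolation=cv2.INTER_CUBIC))
E
```

```text
t 7.1 tcp [0.5153 0.1646 0.0579] yaw 0.1505 z [ 1.8e-03  8.0e-04 -1.0e+00] w 0.0189 F [-0.03  0.66 -3.31]
gauge xy [-6.37329329e-02 -4.71488965e-05] q [-0.22  0.5  -0.26  2.    0.2   0.66 -2.03]
tool shift [ 0.0513 -0.0001 -0.0005]
dr deg [-0.03 -0.11 -0.12]
```

View pics/s5z.png

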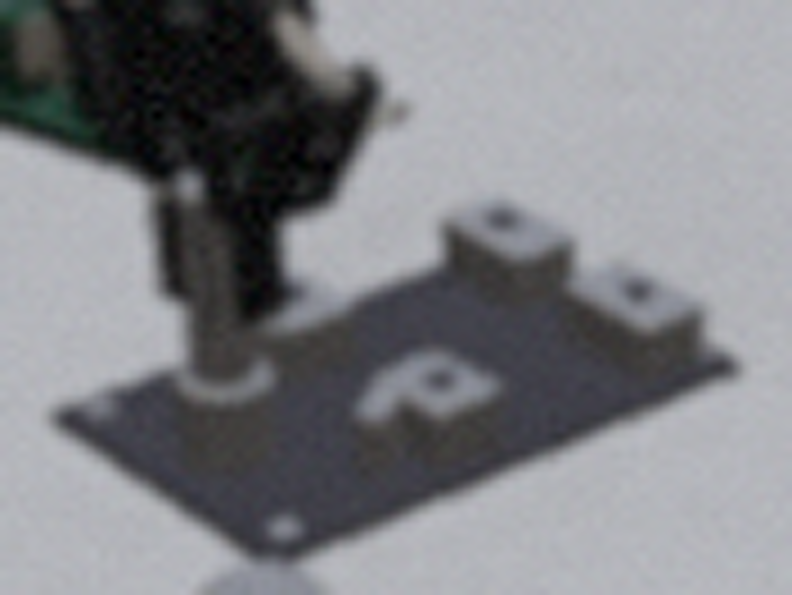

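The punch is at the front end, mid-lane: foot ring at (225,372), base near (225,460). The force still shows its weight hanging, so I'll lower to contact.

drive_tool([
  {"linear": [0,0,0.002],"dr": [0,0,0],"jaw": 1},
  {"linear": [0,0,0],"dr": [0,0,0],"jaw": 1},
])

```text
clock: 7.4
tcp_pos: [0.5164, 0.1651, 0.0575]
orientation: [-3.132, -0.236, -0.007]
contact_force: [-0.6, 0.5, -2.7]
grip_width: 0.0186
```

```bash
python3 rel.py .566 .1724 .0585; python3 -c "
from h import *
for z in(.006,.036): print((proj('scene',(.5153,.1646,z))-[262,125]+.5)*[9,8.5])"
```

```text
t 7.4 tcp [0.5164 0.1651 0.0575] yaw 0.1505 z [ 0.0041  0.0013 -1.    ] w 0.0186 F [-0.59  0.54 -2.72]
gauge xy [-0.06262992  0.00024369] q [-0.22  0.51 -0.26  2.    0.2   0.66 -2.03]
tool shift [ 0.0502  0.0002 -0.0008]
dr deg [-0.04 -0.24 -0.12]
[231.80254061 454.76292557]
[225.79058478 371.30291744]
```

Ring predicted at (226,371) and seen at (225,372), so it is down at the plate. I'll push on in short steps.

drive_tool([
  {"linear": [0.008,0,0.0005],"dr": [0,-0.2,-0.1],"jaw": 1},
  {"linear": [0.01,0,0],"dr": [0,0,0],"jaw": 1},
  {"linear": [0.006,0,0],"dr": [0,0,0],"jaw": 1},
])

```text
clock: 7.78
tcp_pos: [0.5382, 0.1686, 0.0572]
orientation: [3.132, 0.24, -0.008]
contact_force: [-3.9, -0.6, 4.2]
grip_width: 0.0184
```

```bash
python3 rel.py .566 .1724 .0575
```

```text
t 7.775 tcp [0.5382 0.1686 0.0572] yaw 0.1531 z [-0.0052 -0.0012 -1.    ] w 0.0184 F [-3.89 -0.65  4.19]
gauge xy [-0.04050523  0.00048157] q [-0.22  0.54 -0.25  1.94  0.2   0.7  -2.01]
tool shift [ 0.028   0.0005 -0.0004]
dr deg [0.02 0.31 0.03]
```

drive_tool([
  {"linear": [0.008,0.0005,-0.0005],"dr": [0,0.3,0],"jaw": 1},
  {"linear": [0.01,0,0],"dr": [0,0,0],"jaw": 1},
  {"linear": [0.006,0,0],"dr": [0,0,0],"jaw": 1},
])

```text
clock: 8.15
tcp_pos: [0.5646, 0.1719, 0.0573]
orientation: [3.132, 0.24, 0.003]
contact_force: [-0.6, -0.5, -2.8]
grip_width: 0.0185
```

```bash
python3 rel.py .566 .1724 .0575;python3 - <<'E'
from h import *
im=viewer.grab_frame("scene")
cv2.imwrite("pics/s6z.png",cv2.resize(im[125:195,262:350,::-1],None,fx=9,fy=8.5,interpolation=cv2.INTER_CUBIC))
E
```

```text
t 8.15 tcp [0.5646 0.1719 0.0573] yaw 0.1528 z [ 1.8e-03  1.0e-04 -1.0e+00] w 0.0185 F [-0.55 -0.52 -2.78]
gauge xy [-0.01393349 -0.00031664] q [-0.21  0.57 -0.25  1.88  0.2   0.72 -2.  ]
tool shift [ 0.0015 -0.0003 -0.0002]
dr deg [ 0.01 -0.1   0.01]
```

View pics/s6z.png

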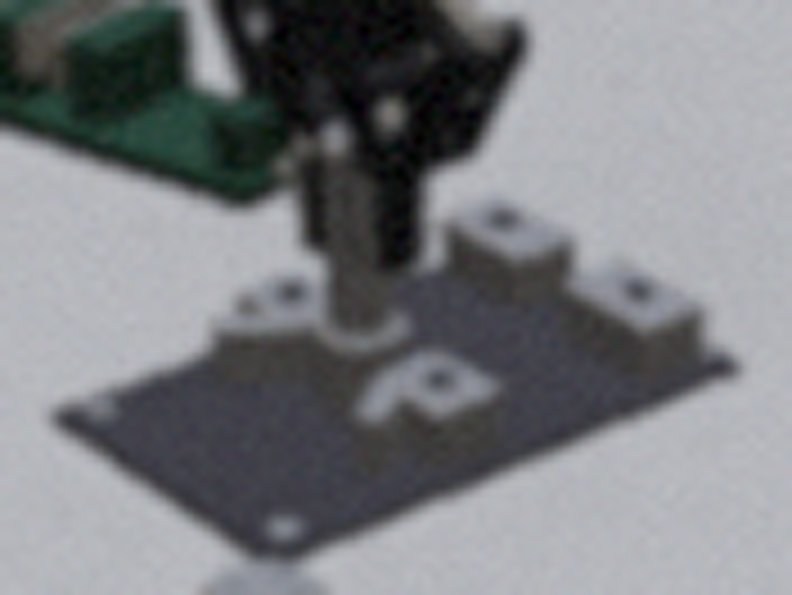

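The foot is between the go jaws (ring at (365,325)) with no side force. Continuing.

drive_tool([
  {"linear": [0.008,0,0],"dr": [0,0,0],"jaw": 1},
  {"linear": [0.01,0,0],"dr": [0,0,0],"jaw": 1},
  {"linear": [0.01,0,0],"dr": [0,0,0],"jaw": 1},
  {"linear": [0.008,0,0],"dr": [0,0,0],"jaw": 1},
  {"linear": [0,0,0],"dr": [0,0,0],"jaw": 1},
])

```text
clock: 8.82
tcp_pos: [0.6027, 0.1778, 0.0572]
orientation: [3.132, 0.239, 0.002]
contact_force: [0.2, -1.0, -1.3]
grip_width: 0.0186
```

```bash
python3 rel.py .6188 .1806 .0575
```

```text
t 8.825 tcp [0.6027 0.1778 0.0572] yaw 0.1525 z [ 1.e-03 -1.e-04 -1.e+00] w 0.0186 F [ 0.22 -0.99 -1.28]
gauge xy [ 0.02459865 -0.0003058 ] q [-0.21  0.61 -0.24  1.79  0.2   0.76 -1.97]
tool shift [ 0.0164 -0.0003 -0.0003]
dr deg [ 0.01 -0.06 -0.  ]
```

Through the go gap. Now I'll approach the no-go jaws slowly, watching the force.

drive_tool([
  {"linear": [0.006,0,0],"dr": [0,0,0],"jaw": 1},
  {"linear": [0.006,0,0],"dr": [0,0,0],"jaw": 1},
  {"linear": [0,0,0],"dr": [0,0,0],"jaw": 1},
])

```text
clock: 9.2
tcp_pos: [0.6148, 0.1797, 0.0572]
orientation: [3.132, 0.24, 0.001]
contact_force: [0.5, 0.1, -1.9]
grip_width: 0.0183
```

```bash
python3 rel.py .6228 .1811 .0575
```

```text
t 9.2 tcp [0.6148 0.1797 0.0572] yaw 0.1528 z [ 4.e-04 -2.e-04 -1.e+00] w 0.0183 F [ 0.52  0.07 -1.93]
gauge xy [ 0.03690765 -0.00021879] q [-0.21  0.63 -0.24  1.76  0.2   0.78 -1.97]
tool shift [ 0.0081 -0.0001 -0.0002]
dr deg [ 0.02 -0.02  0.01]
```

drive_tool([
  {"linear": [0.003,0,0],"dr": [0,0,0],"jaw": 1},
])

```text
clock: 9.32
tcp_pos: [0.6172, 0.1802, 0.0572]
orientation: [3.132, 0.24, -0.001]
contact_force: [-3.1, -0.6, 1.7]
grip_width: 0.0184
```

```bash
python3 rel.py .6228 .1811 .0575
```

```text
t 9.325 tcp [0.6172 0.1802 0.0572] yaw 0.1529 z [-9.e-04 -6.e-04 -1.e+00] w 0.0184 F [-3.12 -0.56  1.66]
gauge xy [ 0.0393083  -0.00013754] q [-0.21  0.63 -0.24  1.75  0.2   0.78 -1.96]
tool shift [ 0.0057 -0.0001 -0.0003]
dr deg [0.03 0.06 0.01]
```

drive_tool([
  {"linear": [0.003,0,0],"dr": [0,0,0],"jaw": 1},
])

```text
clock: 9.45
tcp_pos: [0.62, 0.1806, 0.0573]
orientation: [3.132, 0.24, -0.002]
contact_force: [-2.9, -0.6, 0.5]
grip_width: 0.0188
```

drive_tool([
  {"linear": [0.002,0,0],"dr": [0,0,0],"jaw": 1},
])

```text
clock: 9.57
tcp_pos: [0.622, 0.1809, 0.0573]
orientation: [3.132, 0.24, -0.003]
contact_force: [-3.2, -0.4, 1.5]
grip_width: 0.0187
```

```bash
python3 rel.py .6228 .1811 .0575
```

```text
t 9.575 tcp [0.622  0.1809 0.0573] yaw 0.153 z [-0.0018 -0.001  -1.    ] w 0.0187 F [-3.15 -0.39  1.52]
gauge xy [ 0.04413981 -0.00012082] q [-0.21  0.64 -0.24  1.74  0.2   0.79 -1.96]
tool shift [ 0.0009 -0.     -0.0002]
dr deg [0.04 0.11 0.03]
```

drive_tool([
  {"linear": [0.002,0,0],"dr": [0,0,0],"jaw": 1},
])

```text
clock: 9.7
tcp_pos: [0.6238, 0.1812, 0.0573]
orientation: [3.131, 0.24, -0.004]
contact_force: [-4.5, -1.0, 3.6]
grip_width: 0.0184
```

drive_tool([
  {"linear": [0.002,0,0],"dr": [0,0,0],"jaw": 1},
])

```text
clock: 9.82
tcp_pos: [0.6243, 0.1814, 0.0573]
orientation: [3.131, 0.24, -0.009]
contact_force: [-8.6, -2.0, 8.1]
grip_width: 0.0186
```

```bash
python3 rel.py .6228 .1811 .0575
```

```text
t 9.825 tcp [0.6243 0.1814 0.0573] yaw 0.1531 z [-0.0056 -0.0021 -1.    ] w 0.0186 F [-8.57 -2.03  8.13]
gauge xy [ 4.65523904e-02 -3.72725343e-05] q [-0.21  0.65 -0.24  1.73  0.2   0.8  -1.96]
tool shift [-0.0016  0.     -0.0002]
dr deg [0.07 0.34 0.03]
```

drive_tool([
  {"linear": [0.002,0,0],"dr": [0,0.2,0],"jaw": 1},
])

```text
clock: 9.95
tcp_pos: [0.6243, 0.1814, 0.0573]
orientation: [3.13, 0.24, -0.01]
contact_force: [-8.0, -1.6, 7.5]
grip_width: 0.0186
```

drive_tool([
  {"linear": [0.001,0,0],"dr": [0,0.2,0],"jaw": 1},
])

```text
clock: 10.07
tcp_pos: [0.624, 0.1814, 0.0573]
orientation: [3.129, 0.24, -0.009]
contact_force: [-5.0, -1.3, 3.9]
grip_width: 0.0185
```

```bash
python3 rel.py .6228 .1811 .0575;python3 - <<'E'
from h import *
im=viewer.grab_frame("scene")
cv2.imwrite("pics/s7z.png",cv2.resize(im[115:195,262:350,::-1],None,fx=9,fy=7.5,interpolation=cv2.INTER_CUBIC))
E
```

```text
t 10.075 tcp [0.624  0.1814 0.0573] yaw 0.1533 z [-0.0056 -0.0034 -1.    ] w 0.0185 F [-4.95 -1.31  3.86]
gauge xy [4.62045657e-02 9.29685170e-06] q [-0.21  0.65 -0.24  1.73  0.2   0.8  -1.96]
tool shift [-0.0012  0.0001 -0.0002]
dr deg [0.15 0.35 0.04]
```

View pics/s7z.png

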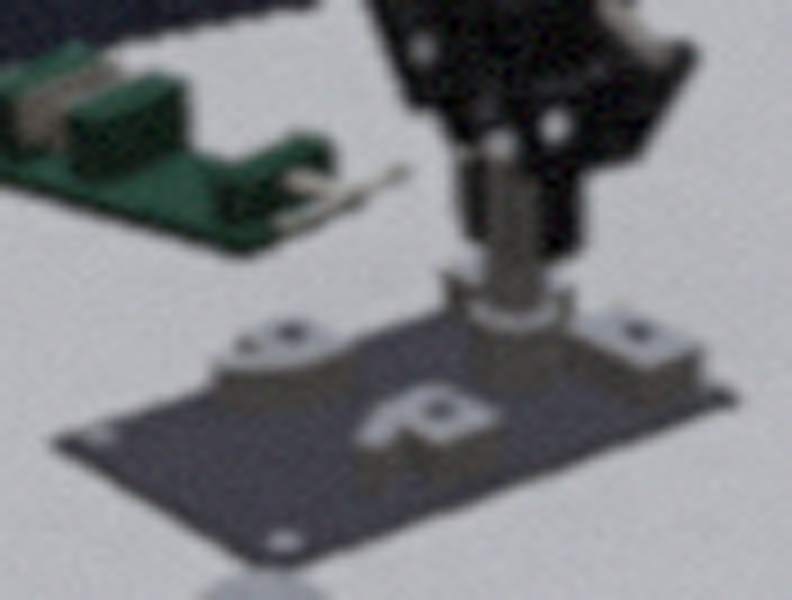

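The foot is in the mouth of the no-go jaws (ring at (515,300)) and the TCP has stopped advancing. I'll give one clear, light press, then back the force off.

drive_tool([
  {"linear": [0.004,0,0],"dr": [0,0,0],"jaw": 1},
  {"linear": [0.004,0,0],"dr": [0,0,0],"jaw": 1},
])

```text
clock: 10.38
tcp_pos: [0.6258, 0.1818, 0.0574]
orientation: [3.126, 0.241, -0.029]
contact_force: [-13.3, -2.3, 13.9]
grip_width: 0.0189
```

drive_tool([
  {"linear": [-0.0005,0,0.0],"dr": [0.1,0.3,0],"jaw": 1},
  {"linear": [0,0,0],"dr": [0,0,0],"jaw": 1},
])

```text
clock: 10.62
tcp_pos: [0.6249, 0.1818, 0.0574]
orientation: [3.128, 0.241, -0.022]
contact_force: [-3.0, 0.4, 0.8]
grip_width: 0.0187
```

```bash
python3 rel.py .6228 .1811 .0575
```

```text
t 10.625 tcp [0.6249 0.1818 0.0574] yaw 0.1539 z [-0.0139 -0.0052 -0.9999] w 0.0187 F [-2.96  0.39  0.78]
gauge xy [0.04715993 0.00026468] q [-0.21  0.65 -0.24  1.72  0.2   0.81 -1.96]
tool shift [-0.0022  0.0003 -0.    ]
dr deg [0.17 0.83 0.08]
```

drive_tool([
  {"linear": [-0.0012,0,0.0],"dr": [0.2,0.8,0],"jaw": 1},
  {"linear": [0,0,0.0003],"dr": [0,0,0],"jaw": 1},
])

```text
clock: 10.88
tcp_pos: [0.6243, 0.1814, 0.0572]
orientation: [-3.132, -0.241, -0.002]
contact_force: [-2.6, -0.5, 4.1]
grip_width: 0.0187
```

```bash
python3 rel.py .6228 .1811 .0575
```

```text
t 10.875 tcp [0.6243 0.1814 0.0572] yaw 0.1536 z [ 1.3e-03  9.0e-04 -1.0e+00] w 0.0187 F [-2.56 -0.55  4.11]
gauge xy [4.65142530e-02 1.62782136e-05] q [-0.21  0.64 -0.24  1.73  0.2   0.79 -1.96]
tool shift [-0.0015  0.0001 -0.0003]
dr deg [-0.04 -0.08  0.06]
```

Upright and seated with downward contact. I'll reduce the grip, then open.

drive_tool([
  {"linear": [0,0,0],"dr": [0,0,0],"jaw": 1},
  {"linear": [0,0,0],"dr": [0,0,0],"jaw": 0.65},
  {"linear": [0,0,0],"dr": [0,0,0],"jaw": 0.5},
  {"linear": [0,0,0],"dr": [0,0,0],"jaw": 0.45},
  {"linear": [0,0,0],"dr": [0,0,0],"jaw": 0.45},
], force=20)

```text
clock: 11.5
tcp_pos: [0.6266, 0.182, 0.058]
orientation: [-3.13, -0.241, -0.009]
contact_force: [0.1, -0.1, -0.6]
grip_width: 0.0468
```

```bash
python3 rel.py .6228 .1811 .0575;python3 - <<'E'
from h import *
im=viewer.grab_frame("scene")
cv2.imwrite("pics/s8z.png",cv2.resize(im[115:195,262:350,::-1],None,fx=9,fy=7.5,interpolation=cv2.INTER_CUBIC))
E
```

```text
t 11.5 tcp [0.6266 0.182  0.058 ] yaw 0.1534 z [ 0.0056  0.0024 -1.    ] w 0.0468 F [ 0.06 -0.12 -0.6 ]
gauge xy [0.04886097 0.0002237 ] q [-0.21  0.64 -0.24  1.73  0.2   0.79 -1.96]
tool shift [-0.0039  0.0003  0.0005]
dr deg [-0.09 -0.34  0.05]
```

View pics/s8z.png

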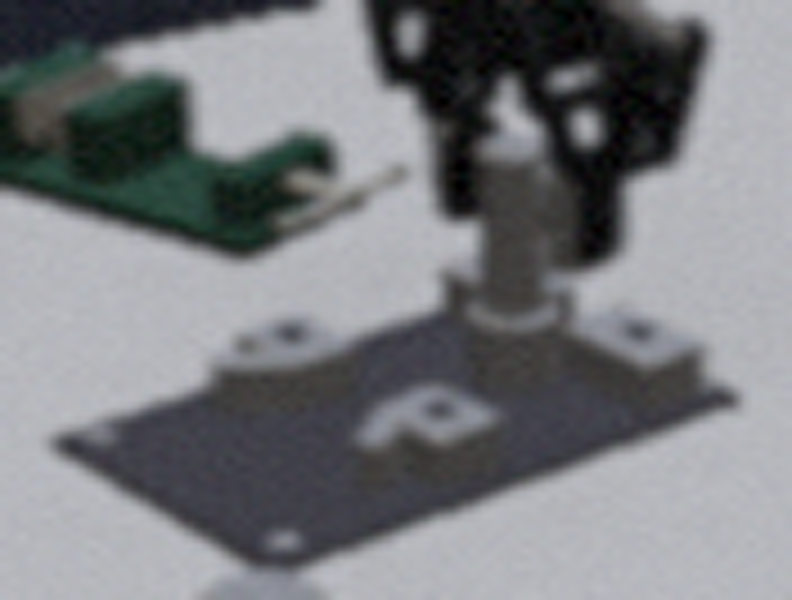

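The punch is free between the open fingers and upright: top at (512,140), foot at (515,330). I'll lift straight off.

drive_tool([
  {"linear": [-0.002,0,-0.012],"dr": [0,-0.3,0],"jaw": 0.45},
  {"linear": [0,0,-0.03],"dr": [0,0,0],"jaw": 0.45},
  {"linear": [0,0,-0.04],"dr": [0,0,0],"jaw": 0.45},
  {"linear": [0,0,-0.04],"dr": [0,0,0],"jaw": 0.45},
  {"linear": [0,0,-0.02],"dr": [0,0,0],"jaw": 0.45},
  {"linear": [0,-0.06,0],"dr": [0,0,0],"jaw": 0.45},
  {"linear": [0,-0.06,0],"dr": [0,0,0],"jaw": 0.45},
  {"linear": [0,0,0],"dr": [0,0,0],"jaw": 0.45},
])

```text
clock: 12.55
tcp_pos: [0.6067, 0.3024, 0.2124]
orientation: [-3.129, -0.236, -0.008]
contact_force: [-0.3, -0.3, -0.9]
grip_width: 0.0468
```

```bash
python3 rel.py;python3 - <<'E'
from h import *
im=viewer.grab_frame("scene");t=viewer.grab_frame("top")
cv2.imwrite("pics/s9z.png",cv2.resize(im[115:195,262:350,::-1],None,fx=9,fy=7.5,interpolation=cv2.INTER_CUBIC))
cv2.imwrite("pics/t9z.png",cv2.resize(t[120:230,170:260,::-1],None,fx=5,fy=5,interpolation=cv2.INTER_CUBIC))
E
```

```text
t 12.55 tcp [0.6067 0.3024 0.2124] yaw 0.1503 z [ 0.0047  0.0044 -1.    ] w 0.0468 F [-0.35 -0.26 -0.92]
gauge xy [0.04754142 0.12230977] q [-0.35  0.51 -0.29  1.55  0.16  1.09 -2.1 ]
dr deg [-0.21 -0.31 -0.13]
```

View pics/s9z.png

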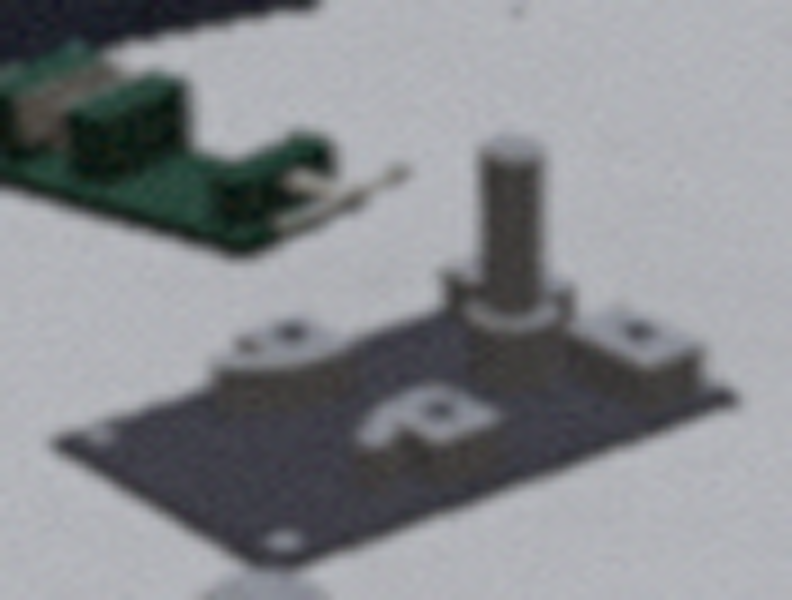

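View pics/t9z.png

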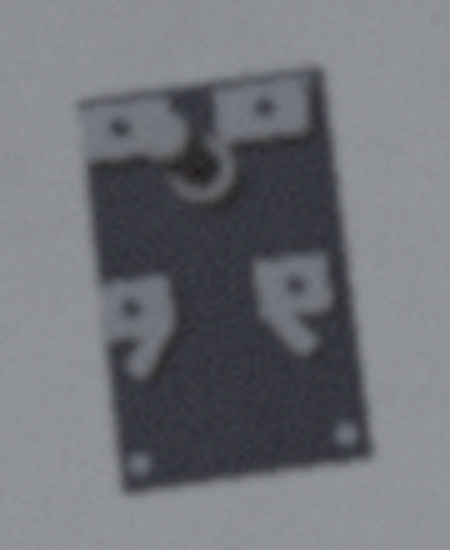

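Run:
```python
from h import *
from bench import job,monitor
T=np.array([.57831,.17433]);th=.1526;G=np.array([[np.cos(th),-np.sin(th)],[np.sin(th),np.cos(th)]])
a=onz("top",((np.array([203,168])+.5)/5-.5+[170,120]),.036)
b=onz("scene",((np.array([513,148])+.5)/[9,7.5]-.5+[262,115]),.101)
print((a[:2]-T)@G,(b[:2]-T)@G)
job.hand_in();print(monitor.get_obs()["clock"])
```

```text
[ 0.04279779 -0.0025413 ] [ 0.04094308 -0.00455423]
the job is handed in; nothing more can be done
the job is handed in; nothing more can be done
```

I gauged the punch as asked, left it standing upright in the mouth of the no-go gap, and handed the job in at about 12.6 s of the 40 s. The hand-in reported no verdict.

- **Choice of pin:** I took the middle-sized steel pin, whose triangulated height was about 93 mm; the large one measured 131 mm and the small one 72 mm.
- **Go gap:** I gripped the neck and set the foot on the front end of the plate. I then pushed it through the go gap at plate height with no notable side force.
- **No-go gap:** The jaws stopped it with the tool at about x = 46 mm. I pressed to about 13 N along the lane, which tilted the tool about 0.01 rad; I straightened it before letting go and lifting straight off.
- **Last checks:** The pictures show the punch upright and free in the no-go mouth, with the gripper well clear. The top view puts its centre at x = 43 mm, y = -2.5 mm, and the scene view puts its top at x = 41 mm, y = -4.5 mm. All are within the limits.
- **Disagreement:** The tool pose put the punch at about x = 46 mm, y = 0, so the measures differ by up to 5 mm. The pixel readings are coarse, and the gauge fit is good to about 2 mm.

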